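# Hold the faulted controller's recessed reset button with the stylus

## Robot

A 7-joint arm with a two-finger parallel gripper is mounted at the origin on the work surface. World frame = base frame: x ahead of the robot, y to its left, z up, the work surface at z = 0. Lengths are in m, angles in rad, forces in N, time in s.
With the tool pointing down it reaches from about 0.4 to 0.85 m from the base axis. Payload 4.4 kg.
Tool frame: the origin (TCP) lies on the mounting face of the last link; the fingertips stand 199 mm ahead of it and the grasp point (between the pads) lies 180 mm ahead of it (bot.finger_overhang is the distance from the TCP to the fingertips, in m); z points along the fingers, y is the direction in which the jaws open and shut (so a half turn about z gives the same grasp; the last joint's range is limited). The gripper opens to 94 mm and grips with 3 to 60 N. Pads are 16 mm wide; open, the fingers measure 119 mm over their backs; the gripper's body (75 mm by 177 mm) begins 78 mm behind the grasp point.
Start: joints at [-1.203, 0.628, 0.038, 1.517, -0.027, 0.996, -0.02], TCP at [0.273, 0.59, 0.405] pointing down, gripper open.
Joint ranges: [-3.06, 3.06], [-0.37, 2.12], [-1.25, 1.32], [0.18, 2.47], [-1.1, 4.24], [0.23, 1.98], [-2.94, 2.94]. Speed limits (rad/s): [2.57, 2.57, 3.14, 3.14, 3.14, 3.14, 3.14].

## Interface

Orientations are given as a unit quaternion [x, y, z, w].
In Python, from station import bot, eyes, finish_job gives the robot as it stands. The module is installed in compiled form; this text tells all that it offers.
- The arm moves only by the tool drive_tool, never from a script. Its argument "rows" is a list of rows, each a list of 7 numbers: the shift along the tool's x, y, z in m, then the turn, a rotation vector about the tool's x, y, z in rad, then the opening, from 0 (shut) to 1 (fully open). A call has 1 to 10 rows; each row shifts and turns the commanded pose from where the row before left it, along the tool's axes as they then stand; what a row does not reach is not made up. A row lasts 1/10 s, in which the tool goes at most 50 mm and 8.59 degrees, less where a joint would pass 70% of its speed; a pose out of reach is approached as far as the arm can. A call with a gripper value outside its range is refused whole. The fingers move at their own pace and stop on an object; "force" is the grip in N (left out, the last holds). Time passes only in rows, so rows that do not move let the fingers close. It gives the time, the measured TCP pose, the force and the opening at its end, in the units of the state.
- bot.state(): the state, without advancing time (a new reading comes with each control period).
- eyes.grab_frame(name): name is "side" or "top" or "wrist"; returns the picture (400x640x3 uint8, blue, green, red); there is no depth.
- eyes.camera_model(name): a dict with "vertical_fov" (degrees; the focal length in pixels is half the picture's height over the tangent of half this angle, whatever the lens; pixels are square), "cx", "cy" (the principal point, pixels), "k1" (the pictures are not rectified: a ray, as slopes to the right and down, at radius r is drawn at 1 + k1 r^2 times it, then the intrinsics apply), "position" and "orientation" of the camera in the world; the wrist camera has in their place "T_tool_cam" (4x4, takes a point from camera to tool coordinates, whose origin is the TCP and whose axes are the flange's). Camera axes: x right, y down, z forward; pixel columns grow to the right and rows downward; lengths in m; the calibration is good to about 2 mm. A picture is of the moment at which its call begins: read the wrist's pose just before it. camera_model takes no time and is no camera call.
- finish_job(): hands the job in, once; it reports no verdict.
The state is a dict: "clock": time; "joint_positions": joint angles; "dq": joint speeds; "tau": joint torques, N m; "position": TCP position; "tcp_rot": TCP orientation; "wrist_force": force on the tool from outside, world axes, zero at the start; "ft_torque": the same for the moment, N m; "opening": finger opening in m.
Only numpy, scipy, OpenCV 4.12 (cv2) and the standard library are available. Lean on these libraries where they do the work, as an engineer would, in place of code of your own. Each camera call takes 0.05 s, during which the arm holds its last target.

## Task

Lift the blue-handled reset stylus up and off its forked hook, put its steel tip down through the hole in the top of the controller whose lamp glows red, and hold the recessed yellow button there fully down. Finish while still gripping the stylus and holding the button down; do not press the button of the green-lamp controller, and leave the screwdriver, the roll and the bin where they are.

Things in the scene. Friction and masses are not known exactly. Their poses are not given: they have to be found in the camera images.
- stylus_grip (a point): centre of the blue grip of the reset stylus, a rigid 80 g tool that hangs upright, tip down, on the hook. The grip is square, 18 x 18 mm, 70 mm long (this point half-way up). The tip is 139 mm below this point, on the same axis. z runs from tip to grip; x and y are square to the grip's faces. Grip it firmly (40 N or more) so that it does not slip when it pushes
- stylus_tip (a point): rounded lower end of the stylus's stem (8 mm across), 139 mm below the centre of the grip; same axes
- stylus: the whole reset stylus; origin at its tip. From the tip up: straight steel stem 8 mm across to 96 mm; black guard bar 96 to 104 mm, 56 mm long along y and 12 mm wide, which rests on the hook's tines; blue square grip 104 to 174 mm
- hook: forked steel hook, fixed to the bench; origin at bench height below the hanging stylus. Two tines (6 mm rods along x, 32 mm apart in y, tops at 150 mm) carry the stylus's guard bar; their free -x ends, 22 mm from the axis, turn up to 164 mm. Post 14 mm square, 150 mm high, 75 mm to +x, on a foot. Stylus y is along hook y. All is free above: lift straight up; the stylus tip hangs at 54 mm
- fault_unit: grey controller, 90 x 90 x 65 mm high, bolted down; origin: centre of underside, z up. A vertical round hole, 22 mm across, in its top lies 18 mm from the centre towards its own -x; near the top's +x edge a 50 x 10 mm lamp bar glows red. In the hole, 28 mm below the top face, is the yellow face of a push button that fills it
- fault_unit_hole (a point): centre of the mouth of the round hole (22 mm across) in the top face of the red-lamp box, 65 mm above the bench; z up. The button face lies 28 mm below it
- fault_button (a joint): push button at the bottom of the hole in the red-lamp box: 0 = up, 0.005 m = fully down (stop). It starts to give at about 2 N and is fully down at about 4.5 N; it springs back when let go
- healthy_unit: grey controller, 90 x 90 x 65 mm high, bolted down; origin: centre of underside, z up. A vertical round hole, 22 mm across, in its top lies 18 mm from the centre towards its own -x; near the top's +x edge a 50 x 10 mm lamp bar glows green. In the hole, 28 mm below the top face, is the yellow face of a push button that fills it
- healthy_unit_hole (a point): centre of the mouth of the round hole (22 mm across) in the top face of the green-lamp box, 65 mm above the bench; z up. The button face lies 28 mm below it
- healthy_button (a joint): push button at the bottom of the hole in the green-lamp box: 0 = up, 0.005 m = fully down (stop). It starts to give at about 2 N and is fully down at about 4.5 N; it springs back when let go
- screwdriver: grey-handled screwdriver, 190 mm long, lying on the bench nearer the robot; bystander
- tape_roll: pale roll, 90 mm across, 24 mm high, lying flat on the far part of the bench; bystander
- parts_bin: open red bin, 100 x 130 x 50 mm, on the far part of the bench; bystander
There are look-alikes about, which are no part of the job. Of the things that look like the hook, take the one that is farthest to the robot's left at the start.

How it is judged:
By the outcome, as a careful person would: the job done as asked, in the order asked, and still so for the second after the job is handed in, while the arm keeps its last pose, push and grip.
It also fails if it takes over 43 s, if anything falls off the work surface, if the arm or the gripper's body presses on something with over 40 N, if the wrist force passes 120 N, or if a joint passes its speed limit or range.

## Working session

There is one attempt and no reset: what is moved stays moved. The work goes in short steps, Python scripts to look and compute and a tool call to move; the robot and the scene stay as the last step left them, time stands still between calls to the robot, and variables do not carry over. Pictures are saved under pics/ and viewed, and the job is handed in when it is done.

Besides the shell and the picture viewer there is one more tool, called after "Call:" by a JSON object that holds its "fn" and its "kwargs", one argument or row to a line. drive_tool: Moves the arm, as the interface text tells. Its arguments: {"type":"object","properties":{"rows":{"type":"array"},"force":{"type":"number"}},"required":["rows"]}

```bash
mkdir -p pics
python3 - <<'E'
from station import bot, eyes
import cv2
print(bot.state())
for n in("side","top","wrist"):
    print(n,eyes.camera_model(n)); cv2.imwrite(f"pics/{n}0.png",eyes.grab_frame(n))
E
```

```text
{'clock': 0.0, 'joint_positions': array([-1.20280771,  0.62933994,  0.03840277,  1.51835967, -0.02697729,
        0.99631291, -0.02003246]), 'dq': array([-0.00110472, -0.00072851,  0.00097661, -0.00230912, -0.00045401,
       -0.00191082, -0.00021442]), 'tau': array([-5.18467859e-04, -5.49704397e+01,  1.14266966e+00, -1.86628175e+01,
       -5.23264578e-02,  2.36650062e-02,  1.76539634e-04]), 'position': array([0.27303375, 0.58954922, 0.40375974]), 'tcp_rot': array([ 2.15191889e-01,  9.76571321e-01, -9.31376031e-04, -1.94567474e-04]), 'wrist_force': array([0.17834652, 0.45642256, 0.29219556]), 'ft_torque': array([0.01561705, 0.00772466, 0.01960368]), 'opening': 0.09423891221079246}
side {'vertical_fov': 46.98837215647375, 'cx': 319.4168912789966, 'cy': 197.94806008691017, 'k1': -0.023870314553717773, 'position': array([ 0.04810813, -0.75361191,  0.63281083]), 'orientation': array([ 0.81258654, -0.25764724,  0.15308517, -0.49988593])}
top {'vertical_fov': 55.68366391318741, 'cx': 322.2432107414236, 'cy': 198.69916877302495, 'k1': -0.0098113250006142, 'position': array([0.47423348, 0.01629426, 0.8710798 ]), 'orientation': array([-0.69596209,  0.71627929, -0.04023331,  0.03101673])}
wrist {'vertical_fov': 58.83768409553399, 'cx': 321.0479423869508, 'cy': 205.1156108391398, 'k1': -0.0008686429725953648, 'T_tool_cam': array([[-1.99843821e-04, -9.63903645e-01, -2.66251241e-01,
         7.88080593e-02],
       [ 9.99999831e-01, -4.71293538e-05, -5.79962107e-04,
         6.46249340e-04],
       [ 5.46479340e-04, -2.66251312e-01,  9.63903491e-01,
         1.91278133e-02],
       [ 0.00000000e+00,  0.00000000e+00,  0.00000000e+00,
         1.00000000e+00]])}
```

View pics/side0.png

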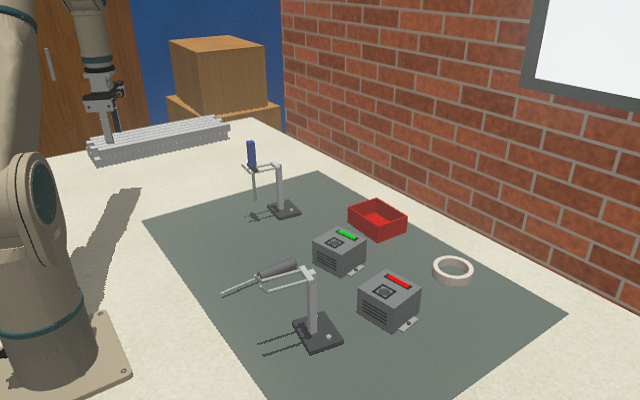

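View pics/top0.png

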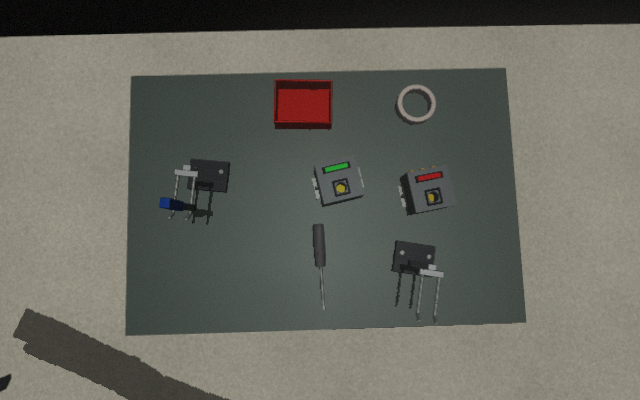

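View pics/wrist0.png

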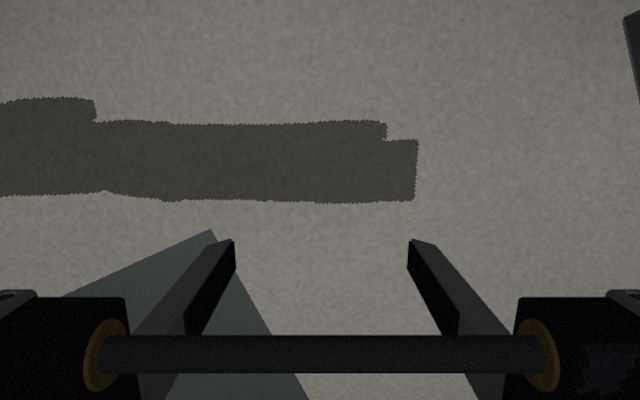

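Two hooks: left one at top-view (185,195), carrying the blue stylus, and an empty one at right (420,270). The left one (larger y) is the one meant. Red-lamp unit is at top-view (428,190), green at (338,183). Confirming in enlarged crops.

```bash
cat > h.py <<'E'
import numpy as np, cv2
from scipy.spatial.transform import Rotation as R
from station import bot, eyes
def cam(n,st=None):
    m=eyes.camera_model(n); f=200/np.tan(np.radians(m["vertical_fov"]/2))
    K=np.array([[f,0,m["cx"]],[0,f,m["cy"]],[0,0,1]]); D=np.array([m["k1"],0,0,0,0.])
    if n=="wrist":
        T=np.eye(4);T[:3,:3]=R.from_quat(st["tcp_rot"]).as_matrix();T[:3,3]=st["position"]
        T=T@m["T_tool_cam"]; return K,D,T[:3,:3],T[:3,3]
    return K,D,R.from_quat(m["orientation"]).as_matrix(),m["position"]
def rays(c,px):
    K,D,Rm,p=c
    u=cv2.undistortPoints(np.array(px,float).reshape(-1,1,2),K,D).reshape(-1,2)
    return np.c_[u,np.ones(len(u))]@Rm.T
def plane(c,px,z):
    d=rays(c,px); return c[3]+d*((z-c[3][2])/d[:,2])[:,None]
def proj(c,P):
    K,D,Rm,p=c
    return cv2.projectPoints((np.atleast_2d(P)-p)@Rm,np.zeros(3),np.zeros(3),K,D)[0].reshape(-1,2)
E
python3 - <<'E'
import cv2,numpy as np
t=cv2.imread("pics/top0.png"); s=cv2.imread("pics/side0.png")
a=cv2.resize(t[145:235,145:245],(400,360),interpolation=2)
b=cv2.resize(t[145:225,385:470],(382,360),interpolation=2)
cv2.imwrite("pics/c1.png",np.hstack([a,b]))
a=cv2.resize(s[130:230,230:310],(400,500),interpolation=2)
b=cv2.resize(s[260:340,350:430],(400,400),interpolation=2)
b=cv2.copyMakeBorder(b,0,100,0,0,0)
cv2.imwrite("pics/c2.png",np.hstack([a,b]))
from h import *
hsv=cv2.cvtColor(t,cv2.COLOR_BGR2HSV)
def m(lo,hi,x0,y0,x1,y1,im):
    q=cv2.inRange(cv2.cvtColor(im,cv2.COLOR_BGR2HSV),lo,hi); k=np.zeros_like(q);k[y0:y1,x0:x1]=q[y0:y1,x0:x1]
    c=max(cv2.findContours(k,0,2)[0],key=cv2.contourArea); return c
c=cam("top")
for nm,lo,hi,box in(("red",(0,120,100),(8,255,255),(390,160,470,190)),("green",(50,120,100),(75,255,255),(310,155,370,185)),
  ("yelR",(15,80,60),(35,255,255),(410,180,460,215)),("yelG",(15,80,60),(35,255,255),(320,170,370,200)),("blue",(105,120,40),(130,255,255),(140,180,220,225))):
    k=m(lo,hi,*box,t); M=cv2.minAreaRect(k); print(nm,M,plane(c,[M[0]],0.065)[0],cv2.boundingRect(k))
    if nm in("red","green"):
        P=plane(c,cv2.boxPoints(M),.065); print(P[:,:2].round(4).tolist())
E
```

```text
red ((429.1153869628906, 176.07691955566406), (4.118438720703125, 22.553354263305664), 78.69007110595703) [ 0.59823413 -0.22782204  0.065     ] (418, 173, 23, 8)
[[0.5985, -0.2029], [0.6069, -0.2515], [0.598, -0.2528], [0.5896, -0.2042]]
green ((336.0, 167.00001525878906), (4.365641117095947, 22.79834747314453), 75.96376037597656) [ 0.62354072 -0.02713819  0.065     ] (325, 163, 23, 9)
[[0.6228, -0.0021], [0.6336, -0.0503], [0.6243, -0.0522], [0.6135, -0.0041]]
yelR ((430.5, 197.5), (7.0, 5.0), 90.0) [ 0.55164431 -0.2281069   0.065     ] (428, 194, 6, 8)
yelG ((340.20001220703125, 188.10000610351562), (9.391485214233398, 7.155416965484619), 26.56505012512207) [ 0.57739008 -0.03463941  0.065     ] (335, 184, 10, 9)
blue ((164.489990234375, 202.56997680664062), (10.18233871459961, 10.60660171508789), 8.130102157592773) [0.55679859 0.34086505 0.065     ] (159, 197, 12, 12)
```

View pics/c1.png

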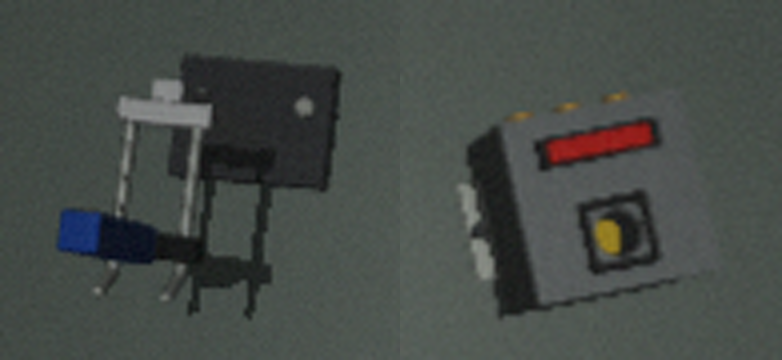

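View pics/c2.png

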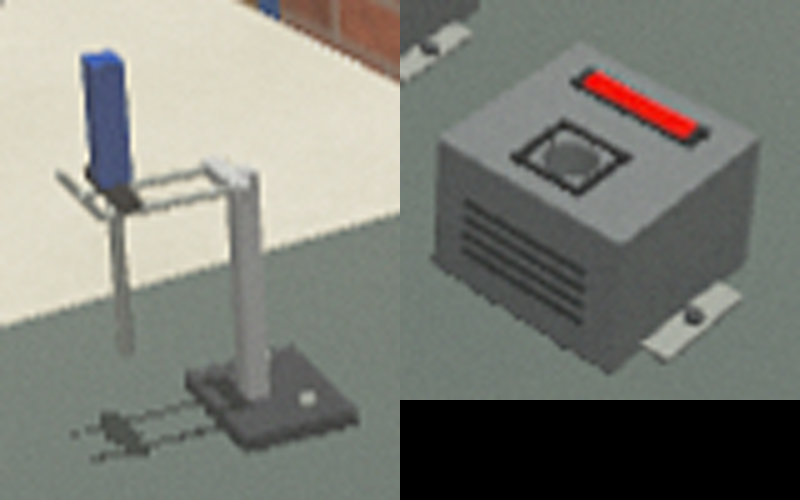

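Run:
```python
from h import *
t=cam("top"); s=cam("side")
def A(x,y): return (145+x/4-.5,145+y/4-.5)
print("grip top",plane(t,[(164.8,202.6)],.228),plane(t,[(164.8,202.6)],.193))
T=plane(t,[A(130,122),A(121,215),A(198,125),A(187,235)],.147);print(T)
for i in(0,2): d=T[i]-T[i+1];print(np.degrees(np.arctan2(d[1],d[0])))
B=plane(t,[(433.8-.5,196.6-.5)],.065);print("hole top",B)
# side
def S(x,y): return (230+x/5-.5,130+y/5-.5)
def S2(x,y): return (350+(x-400)/5-.5,260+y/5-.5)
print("side grip top",plane(s,[S(101,57)],.228))
print("side tip",plane(s,[S(125,352)],.054))
print("side hole",plane(s,[S2(572,157)],.065))
print("side lamp",plane(s,[S2(590,77),S2(692,133)],.065))
# box top corners in side
print("side box top",plane(s,[S2(440,137),S2(625,243),S2(762,140),S2(585,42)],.065))
```

```text
grip top [[0.54003669 0.27470581 0.228     ]] [[0.54361807 0.28877001 0.193     ]]
[[0.60114878 0.28444473 0.147     ]
 [0.55616486 0.2883239  0.147     ]
 [0.59877152 0.25171152 0.147     ]
 [0.54564803 0.25670751 0.147     ]]
-4.928682177295076
-5.372570830155045
hole top [[ 0.55449735 -0.23433264  0.065     ]]
side grip top [[0.54008926 0.27301591 0.228     ]]
side tip [[0.542551   0.27815601 0.054     ]]
side hole [[ 0.55586817 -0.23587911  0.065     ]]
side lamp [[ 0.59666493 -0.2014402   0.065     ]
 [ 0.60441426 -0.25226224  0.065     ]]
side box top [[ 0.52199271 -0.19627907  0.065     ]
 [ 0.5379425  -0.28494188  0.065     ]
 [ 0.6235998  -0.27148748  0.065     ]
 [ 0.61148139 -0.18210715  0.065     ]]
```

Stylus at about (0.540, 0.274), hook yaw −5°, and hole at about (0.5555, −0.2355). The two views agree within 2 mm. Box centre and 18 mm offset also match. Moving above the stylus.

Call:
{"fn": "drive_tool", "kwargs": {
  "rows": [
    [-0.0375,-0.01745,-0.0065,0,0,0,1],
    [-0.0375,-0.01745,-0.0065,0,0,0,1],
    [-0.0375,-0.01745,-0.0065,0,0,0,1],
    [-0.0375,-0.01745,-0.0065,0,0,0,1],
    [-0.0375,-0.01745,-0.0065,0,0,0,1],
    [-0.0375,-0.01745,-0.0065,0,0,0,1],
    [-0.0375,-0.01745,-0.0065,0,0,0,1],
    [-0.0375,-0.01745,-0.0065,0,0,0,1],
    [-0.0375,-0.01745,-0.0065,0,0,0,1],
    [-0.0375,-0.01745,-0.0065,0,0,0,1]
  ],
  "force": 50
}}

```text
clock: 1.15
position: [0.5409, 0.2724, 0.4698]
tcp_rot: [0.215, 0.977, -0.0, -0.0]
wrist_force: [-0.5, 0.1, -0.3]
opening: 0.0939
```

Call:
{"fn": "drive_tool", "kwargs": {
  "rows": [
    [0,0,0,0,0,-0.116,1],
    [0,0,0,0,0,-0.116,1],
    [0,0,0,0,0,-0.116,1],
    [0,0,0,0,0,0,1],
    [0,0,0,0,0,0,1]
  ]
}}

```text
clock: 1.65
position: [0.5401, 0.2737, 0.4694]
tcp_rot: [0.044, 0.999, -0.0, -0.0]
wrist_force: [-0.3, 0.2, -0.1]
opening: 0.094
```

Run:
```python
from h import *
st=bot.state(); im=eyes.grab_frame("wrist"); cv2.imwrite("pics/w1.png",im)
Rm=R.from_quat(st["tcp_rot"]).as_matrix(); print(st["clock"],st["position"],Rm.round(4).tolist())
c=cam("wrist",st); m=cv2.inRange(cv2.cvtColor(im,cv2.COLOR_BGR2HSV),(105,120,40),(130,255,255))
k=max(cv2.findContours(m,0,2)[0],key=cv2.contourArea);print(cv2.minAreaRect(k),cv2.boundingRect(k))
print(proj(c,[.54,.274,.228]))
```

```text
1.65 [0.54009903 0.27372631 0.46943892] [[-0.9961, 0.0886, -0.0005], [0.0886, 0.9961, -0.0001], [0.0005, -0.0001, -1.0]]
((322.0, 218.0), (48.0, 26.0), 90.0) (309, 194, 27, 49)
[[320.11991166 230.03274546]]
```

View pics/w1.png

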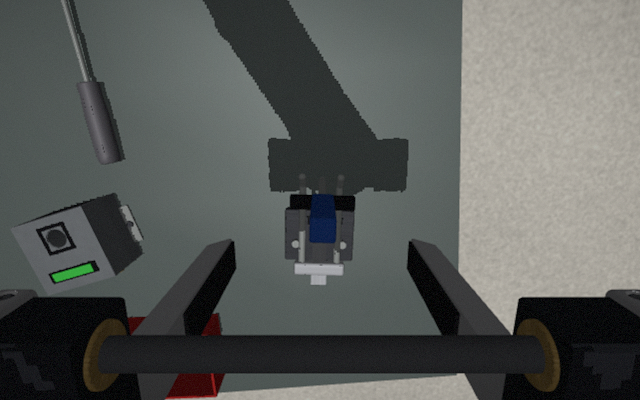

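The wrist view shows the blue grip's top face centred at about (322,230), within 1–2 mm of prediction and square to the jaws. Descend and grip.

Call:
{"fn": "drive_tool", "kwargs": {
  "rows": [
    [0,0.001,0.023,0,0,0,1],
    [0,0,0.023,0,0,0,1],
    [0,0,0.023,0,0,0,1],
    [0,0,0.022,0,0,0,1],
    [0,0,0,0,0,0,1]
  ]
}}

```text
clock: 2.2
position: [0.5391, 0.2746, 0.3758]
tcp_rot: [0.043, 0.999, -0.002, -0.003]
wrist_force: [-0.4, 0.3, 0.5]
opening: 0.0938
```

Call:
{"fn": "drive_tool", "kwargs": {
  "rows": [
    [0,0,0,0,0,0,0],
    [0,0,0,0,0,0,0],
    [0,0,0,0,0,0,0],
    [0,0,0,0,0,0,0],
    [0,0,0,0,0,0,0],
    [0,0,0,0,0,0,0],
    [0,0,0,0,0,0,0],
    [0,0,0,0,0,0,0]
  ],
  "force": 50
}}

```text
clock: 3.0
position: [0.5402, 0.2748, 0.3787]
tcp_rot: [0.043, 0.999, 0.0, -0.0]
wrist_force: [0.8, -0.3, 0.5]
opening: 0.0332
```

Call:
{"fn": "drive_tool", "kwargs": {
  "rows": [
    [0,0,0,0,0,0,0],
    [0,0,0,0,0,0,0],
    [0,0,0,0,0,0,0],
    [0,0,0,0,0,0,0],
    [0,0,0,0,0,0,0],
    [0,0,0,0,0,0,0]
  ]
}}

```text
clock: 3.6
position: [0.5402, 0.2749, 0.3787]
tcp_rot: [0.043, 0.999, 0.0, -0.0]
wrist_force: [-0.1, 0.1, -0.6]
opening: 0.018
```

Run:
```python
from h import *
cv2.imwrite("pics/s2.png",cv2.resize(eyes.grab_frame("side")[100:230,200:330],(600,600),interpolation=2))
```

```text
(no output)
```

View pics/s2.png

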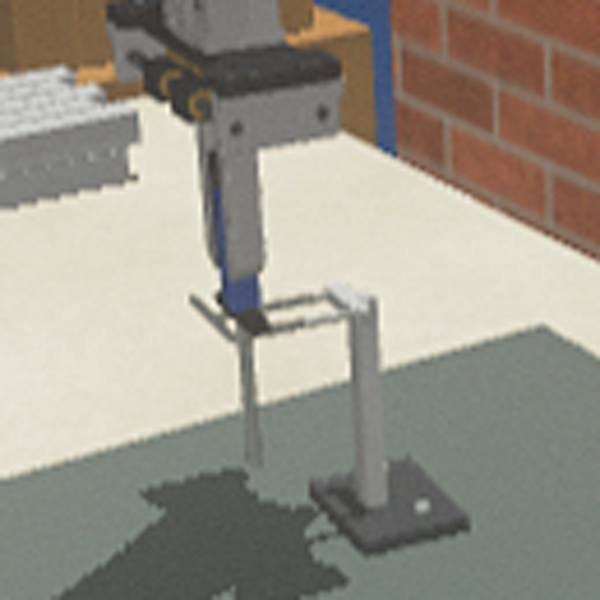

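Gripped (18 mm opening, matches). Lift straight up 150 mm.

Call:
{"fn": "drive_tool", "kwargs": {
  "rows": [
    [0,0,-0.01,0,0,0,0],
    [0,0,-0.02,0,0,0,0],
    [0,0,-0.025,0,0,0,0],
    [0,0,-0.025,0,0,0,0],
    [0,0,-0.025,0,0,0,0],
    [0,0,-0.025,0,0,0,0],
    [0,0,-0.02,0,0,0,0],
    [0,0,0,0,0,0,0]
  ]
}}

```text
clock: 4.45
position: [0.5406, 0.275, 0.5323]
tcp_rot: [0.043, 0.999, 0.002, 0.003]
wrist_force: [0.2, -0.5, -0.6]
opening: 0.0178
```

Call:
{"fn": "drive_tool", "kwargs": {
  "rows": [
    [-0.003,-0.02,0,0,0,0,0],
    [-0.005,-0.04,0,0,0,0,0],
    [-0.005,-0.04,0,0,0,0,0],
    [-0.005,-0.04,0,0,0,0,0],
    [-0.005,-0.04,0,0,0,0,0],
    [-0.005,-0.04,0,0,0,0,0],
    [-0.005,-0.04,0,0,0,0,0],
    [-0.005,-0.04,0,0,0,0,0],
    [-0.005,-0.04,0,0,0,0,0],
    [-0.005,-0.04,0,0,0,0,0]
  ]
}}

```text
clock: 5.45
position: [0.555, -0.1094, 0.5277]
tcp_rot: [0.043, 0.999, 0.0, -0.001]
wrist_force: [-0.2, -0.7, -0.9]
opening: 0.0178
```

Call:
{"fn": "drive_tool", "kwargs": {
  "rows": [
    [-0.005,-0.04,0,0,0,0,0],
    [-0.005,-0.04,0,0,0,0,0],
    [-0.001,-0.02,0,0,0,0,0],
    [0,-0.007,0,0,0,0,0],
    [0,0,0,0,0,0,0],
    [0,0,0,0,0,0,0],
    [0,0,0,0,0,0,0]
  ]
}}

```text
clock: 6.15
position: [0.5576, -0.2135, 0.5286]
tcp_rot: [0.041, 0.999, 0.001, -0.0]
wrist_force: [-0.3, 0.5, -0.0]
opening: 0.0179
```

Run:
```python
from h import *
st=bot.state(); print(st["clock"],st["position"],R.from_quat(st["tcp_rot"]).as_matrix().round(4).tolist())
for n in("side","top","wrist"): cv2.imwrite(f"pics/{n}3.png",eyes.grab_frame(n))
a=cv2.imread("pics/side3.png")[190:350,320:460]; b=cv2.imread("pics/wrist3.png")
cv2.imwrite("pics/s3.png",cv2.resize(a,(525,600),interpolation=2))
```

```text
6.15 [ 0.55761388 -0.21345285  0.52857055] [[-0.9966, 0.0828, -0.0], [0.0828, 0.9966, 0.0012], [0.0001, 0.0012, -1.0]]
```

View pics/s3.png

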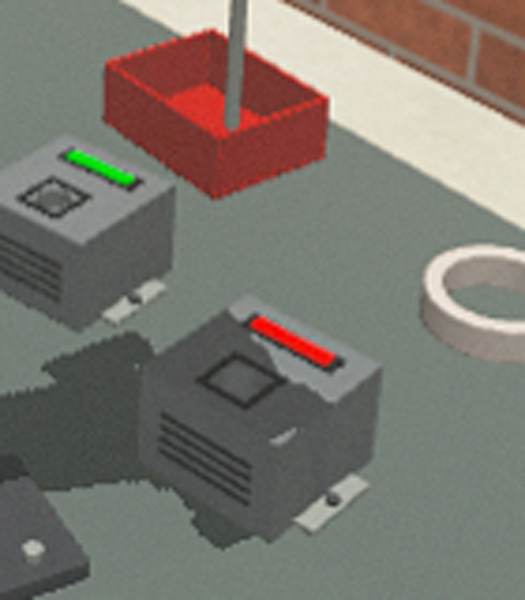

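View pics/wrist3.png

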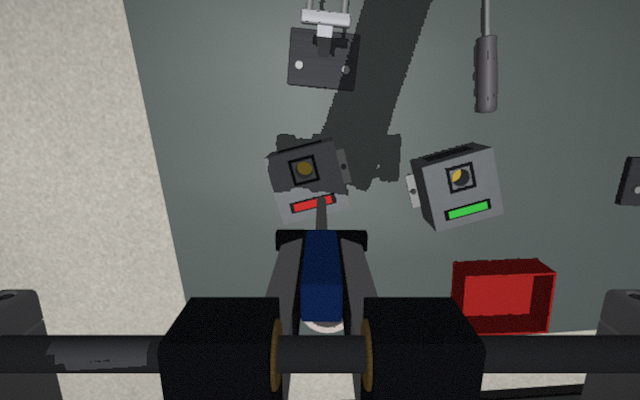

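View pics/side3.png

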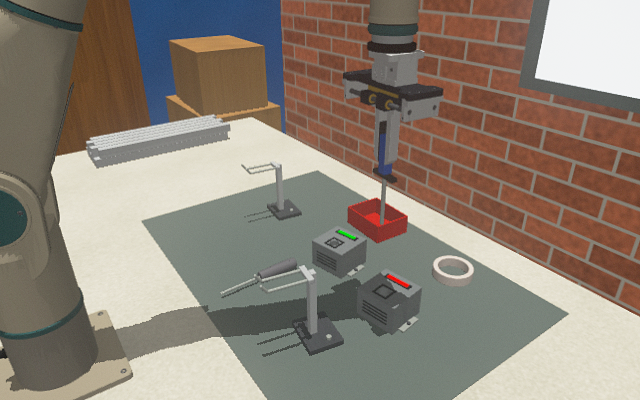

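Run:
```python
from h import *
st=bot.state(); w=cam("wrist",st); s=cam("side")
print("hole wrist",plane(w,[(303.8,169)],.065))
print("tip side",plane(s,[(381.4,223.0)],.205), "pred px",proj(s,[[.5576,-.2135,.204]]))
print("tip wrist px pred",proj(w,[[.5576,-.2135,.204]]))
im=cv2.imread("pics/wrist3.png"); cv2.imwrite("pics/w3c.png",cv2.resize(im[130:240,250:370],(720,660),interpolation=2)[:600])
```

```text
hole wrist [[ 0.55262437 -0.2346491   0.065     ]]
tip side [[ 0.5604276  -0.21242018  0.205     ]] pred px [[380.6118655  224.15751595]]
tip wrist px pred [[320.71501614 198.80655896]]
```

View pics/w3c.png

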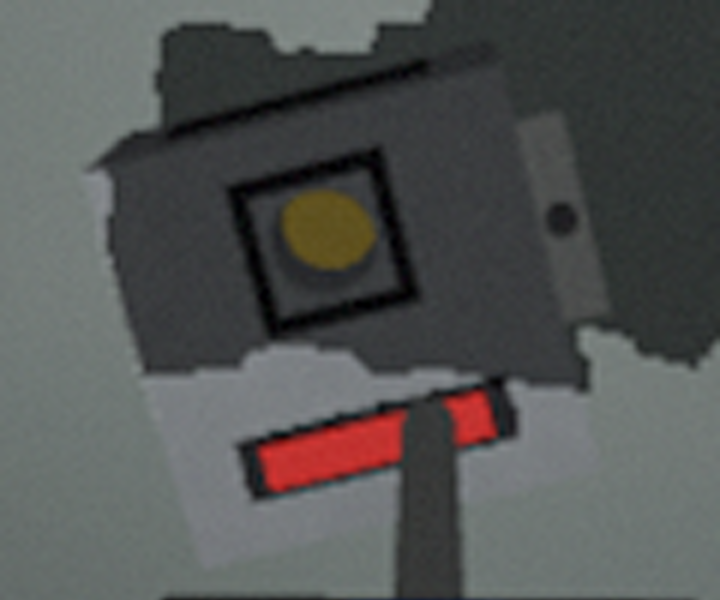

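Three-view hole estimates agree within about 3 mm; use (0.5545, −0.2352). The crop shows the red-lamp unit, its hole ring centred at wrist (304,170) and the tip at (321,197).

Call:
{"fn": "drive_tool", "kwargs": {
  "rows": [
    [0.0013,-0.0109,0,0,0,0,0],
    [0,-0.011,0,0,0,0,0],
    [0,0,0.02,0,0,0,0],
    [0,0,0.025,0,0,0,0],
    [0,0,0.025,0,0,0,0],
    [0,0,0.025,0,0,0,0],
    [0,0,0.02,0,0,0,0],
    [0,0,0,0,0,0,0],
    [0,0,0,0,0,0,0]
  ]
}}

```text
clock: 7.2
position: [0.5541, -0.2381, 0.414]
tcp_rot: [0.043, 0.999, -0.0, -0.0]
wrist_force: [0.2, 0.6, -0.1]
opening: 0.0176
```

Run:
```python
from h import *
st=bot.state(); p=st["position"]; print(st["clock"],p,R.from_quat(st["tcp_rot"]).as_matrix().round(4).tolist(),st["opening"],st["wrist_force"])
a=eyes.grab_frame("side"); b=eyes.grab_frame("wrist")
cv2.imwrite("pics/c4.png",np.hstack([cv2.resize(a[230:340,345:435],(400,489),interpolation=2),cv2.resize(b[150:260,275:365],(400,489),interpolation=2)]))
print(proj(cam("side"),[[p[0],p[1],p[2]-.3247]]))
```

```text
7.2 [ 0.55405845 -0.2381129   0.41395423] [[-0.9962, 0.0867, -0.0001], [0.0867, 0.9962, -0.0005], [0.0, -0.0005, -1.0]] 0.017615711121762547 [ 0.21406455  0.59777466 -0.13781344]
[[384.68381869 281.74714832]]
```

View pics/c4.png

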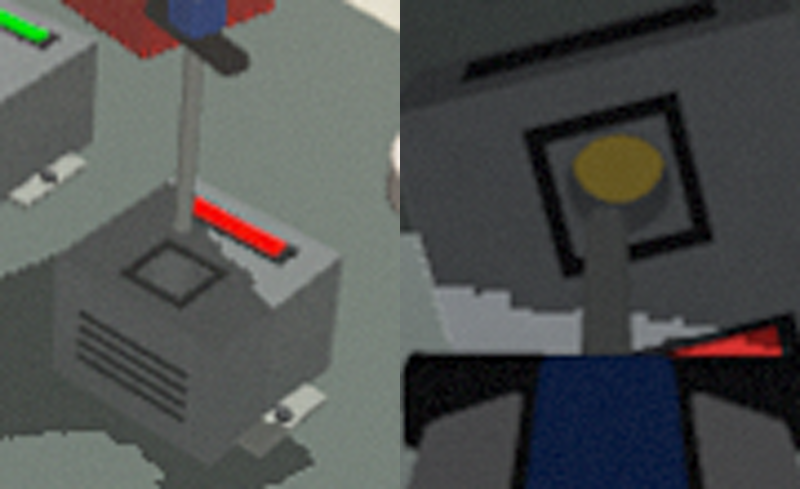

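Run:
```python
from h import *
st=bot.state(); w=cam("wrist",st); s=cam("side")
print(plane(w,[(323.8,190.9)],.065),plane(w,[(320.4,198)],.0893),"\n",plane(s,[(345+175/4.444-.5,230+272/4.444-.5)],.065),plane(s,[(385.7,281.3)],.0893))
```

```text
[[ 0.55418912 -0.23466355  0.065     ]] [[ 0.55468137 -0.23790286  0.0893    ]] 
 [[ 0.55623653 -0.23540842  0.065     ]] [[ 0.55653926 -0.23824873  0.0893    ]]
```

Both views say the tip is 3 mm off towards −y. Correct and go down into the hole.

Call:
{"fn": "drive_tool", "kwargs": {
  "rows": [
    [0,0.003,0,0,0,0,0],
    [0,0,0,0,0,0,0],
    [0,0,0.01,0,0,0,0],
    [0,0,0.01,0,0,0,0],
    [0,0,0.01,0,0,0,0],
    [0,0,0.01,0,0,0,0],
    [0,0,0.005,0,0,0,0],
    [0,0,0.003,0,0,0,0],
    [0,0,0,0,0,0,0],
    [0,0,0,0,0,0,0]
  ]
}}

```text
clock: 8.3
position: [0.5545, -0.2342, 0.3659]
tcp_rot: [0.043, 0.999, -0.0, 0.0]
wrist_force: [0.7, -0.7, -0.3]
opening: 0.0178
```

Tip is in the hole at about 41 mm, with no contact force. Press in small steps.

Call:
{"fn": "drive_tool", "kwargs": {
  "rows": [
    [0,0,0.002,0,0,0,0],
    [0,0,0.002,0,0,0,0],
    [0,0,0.001,0,0,0,0],
    [0,0,0,0,0,0,0],
    [0,0,0,0,0,0,0]
  ]
}}

```text
clock: 8.8
position: [0.5544, -0.2342, 0.3609]
tcp_rot: [0.043, 0.999, -0.0, 0.0]
wrist_force: [-0.6, -0.3, 0.6]
opening: 0.0179
```

Call:
{"fn": "drive_tool", "kwargs": {
  "rows": [
    [0,0,0.001,0,0,0,0],
    [0,0,0.001,0,0,0,0],
    [0,0,0,0,0,0,0],
    [0,0,0,0,0,0,0]
  ]
}}

```text
clock: 9.2
position: [0.5544, -0.2342, 0.3588]
tcp_rot: [0.043, 0.999, -0.0, 0.0]
wrist_force: [-0.9, -0.2, 2.2]
opening: 0.0178
```

Call:
{"fn": "drive_tool", "kwargs": {
  "rows": [
    [0,0,0.001,0,0,0,0],
    [0,0,0.001,0,0,0,0],
    [0,0,0,0,0,0,0],
    [0,0,0,0,0,0,0]
  ]
}}

```text
clock: 9.6
position: [0.5544, -0.2342, 0.3568]
tcp_rot: [0.043, 0.999, -0.0, 0.0]
wrist_force: [0.9, -0.2, 2.9]
opening: 0.0179
```

Call:
{"fn": "drive_tool", "kwargs": {
  "rows": [
    [0,0,0.001,0,0,0,0],
    [0,0,0,0,0,0,0],
    [0,0,0,0,0,0,0]
  ]
}}

```text
clock: 9.9
position: [0.5544, -0.2342, 0.356]
tcp_rot: [0.043, 0.999, -0.0, 0.0]
wrist_force: [-0.5, -0.4, 5.6]
opening: 0.018
```

Call:
{"fn": "drive_tool", "kwargs": {
  "rows": [
    [0,0,0.001,0,0,0,0],
    [0,0,0,0,0,0,0],
    [0,0,0,0,0,0,0]
  ]
}}

```text
clock: 10.2
position: [0.5544, -0.2342, 0.3558]
tcp_rot: [0.043, 0.999, -0.0, 0.001]
wrist_force: [-2.3, -0.3, 10.7]
opening: 0.0177
```

Call:
{"fn": "drive_tool", "kwargs": {
  "rows": [
    [0,0,0.001,0,0,0,0],
    [0,0,0,0,0,0,0],
    [0,0,0,0,0,0,0]
  ]
}}

```text
clock: 10.5
position: [0.5544, -0.2342, 0.3556]
tcp_rot: [0.043, 0.999, -0.0, 0.001]
wrist_force: [-2.2, 0.8, 14.8]
opening: 0.0178
```

The force climbs steeply against the stop: 15 N, well over the 4.5 N needed. Hold for 1 s and check.

Call:
{"fn": "drive_tool", "kwargs": {
  "rows": [
    [0,0,0,0,0,0,0],
    [0,0,0,0,0,0,0],
    [0,0,0,0,0,0,0],
    [0,0,0,0,0,0,0],
    [0,0,0,0,0,0,0],
    [0,0,0,0,0,0,0],
    [0,0,0,0,0,0,0],
    [0,0,0,0,0,0,0],
    [0,0,0,0,0,0,0],
    [0,0,0,0,0,0,0]
  ]
}}

```text
clock: 11.5
position: [0.5544, -0.2342, 0.3556]
tcp_rot: [0.043, 0.999, -0.0, 0.001]
wrist_force: [-2.0, 0.3, 15.6]
opening: 0.0177
```

Run:
```python
from h import *
a=eyes.grab_frame("side"); b=eyes.grab_frame("wrist"); cv2.imwrite("pics/side5.png",a)
cv2.imwrite("pics/c5.png",np.hstack([cv2.resize(a[230:340,345:435],(400,489),interpolation=2),cv2.resize(b[150:260,275:365],(400,489),interpolation=2)]))
```

```text
(no output)
```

View pics/c5.png

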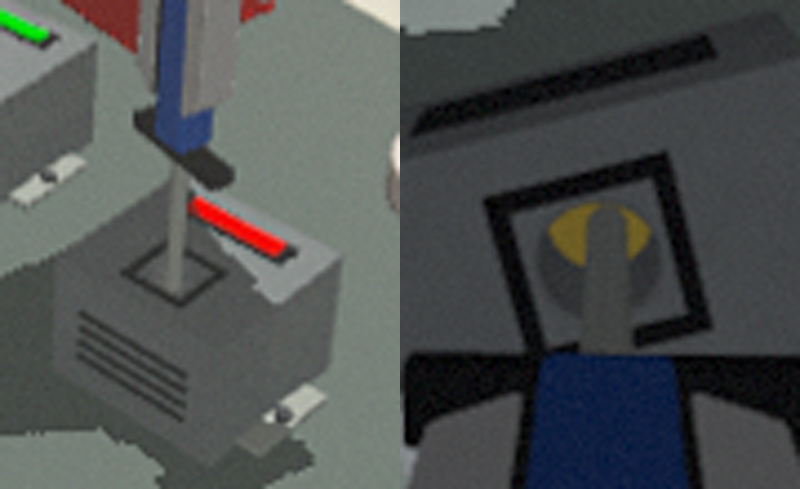

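View pics/side5.png

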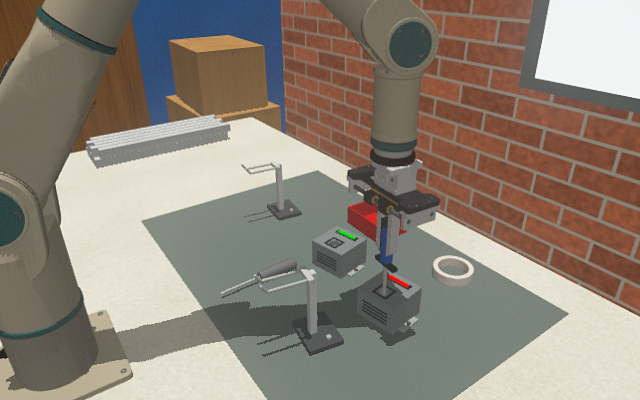

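The pictures show the stem inside the red unit's hole with its tip on the yellow face. The bystanders haven't moved, and the force is steady. Handing in.

```bash
python3 -c "
from station import bot,finish_job
print(finish_job()); s=bot.state(); print(s['clock'],s['position'],s['wrist_force'],s['opening'])"
```

```text
the job is handed in; nothing more can be done
None
the job is handed in; nothing more can be done
```

I lifted the blue stylus straight up off the left-hand hook and put its tip down the hole of the red-lamp controller. It was pressing that unit's button against its stop, still gripped at 50 N, when I handed in at about 11.6 s.

- **Push:** it held steady at about 15 N for the last second, against the 4.5 N needed. The force rose sharply over the last millimetre.
- **Tip height:** it worked out at about 31 mm, where 32 mm is fully down; that is within the calibration error.
- **Grip:** the jaws stayed at about 17.8 mm on the 18 mm grip, so I saw no sign of slipping.
- **Views:** the last wrist and side pictures show the stem inside the red unit's hole. The green unit was never touched, and the screwdriver, roll and bin look unmoved in the side view.
- **Disagreements:** the hole estimates from different views differed by up to about 3 mm. The move across also stopped about 22 mm short and then ran about 3 mm past in y. I corrected both before putting the tip in.

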